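# Load the shell analyser and hold the reference plaque in its slot

### The arm

A 7-joint arm with a two-finger parallel gripper is mounted at the origin on the work surface. World frame = base frame: x ahead of the robot, y to its left, z up, the work surface at z = 0. Lengths are in m, angles in rad, forces in N, time in s.
With the tool pointing down it reaches from about 0.425 to 1.025 m from the base axis. Payload 3.6 kg.
Tool frame: the origin (TCP) lies at the very end of the fingers, on their centre line; the grasp point (between the pads) lies 19 mm behind it; z points along the fingers, y is the line along which they close (so a half turn about z gives the same grasp; the last joint's range is limited). The gripper opens to 85 mm and grips with 20 to 120 N. Pads are 22 mm wide; open, the fingers measure 114 mm over their backs; the gripper's body (76 mm by 85 mm) begins 54 mm behind the grasp point. The pads swing forward as they close: fully open they stand 13 mm farther back than shut.
Start: joints at [-1.427, 0.591, 0.048, 1.609, -0.033, 0.943, -0.034], TCP at [0.17, 0.705, 0.231] pointing down, gripper open.
Joint ranges: [-2.69, 2.69], [-0.47, 2.24], [-1.27, 1.36], [0.19, 2.51], [-1.53, 4.68], [0.08, 2.07], [-3.09, 3.09]. Speed limits (rad/s): [2.57, 2.57, 3.14, 3.14, 3.14, 3.14, 3.14].

### API

Orientations are given as a rotation vector (axis times angle).
In Python, from rig import manip, eyes gives the robot as it stands.
- The arm moves only by the tool arm_command, never from a script. Its argument "commands" is a list of rows, each an object with "linear": the shift along the world's x, y, z in mm, a list of three; "roll": the turn about the world's z in rad. A call has 1 to 12 rows; each row shifts and turns the commanded pose from where the row before left it; what a row does not reach is not made up. A row lasts 1/12 s, in which the tool goes at most 41.7 mm and 7.16 degrees, less where a joint would pass 70% of its speed; a pose out of reach is approached as far as the arm can. A call with a gripper value outside its range is refused whole. "hand" is the closure, from 0 (fully open) to 1 (shut), set as the call begins (left out, the last holds). The fingers move at their own pace and stop on an object; "newtons" is the grip in N (left out, the last holds). Time passes only in rows, so rows that do not move let the fingers close. It gives the time, the measured TCP pose, the force, the opening and the grip force at its end, in the units of the state.
- manip.read_state(): the state, without advancing time (a new reading comes with each control period).
- eyes.grab_frame(name): name is "scene" or "top" or "wrist"; returns (picture, depth): 480x640x3 uint8, blue, green, red; 480x640 float32, m along the optical axis (not along the pixel's ray), 0 where there is no reading.
- eyes.get_calibration(name): a dict with "mtx" (3x3 intrinsics, pixels), "cam_to_world" (4x4, takes a point from camera to world coordinates); the wrist camera has in their place "T_tool_cam" (4x4, takes a point from camera to tool coordinates, whose origin is the TCP and whose axes are the flange's). Camera axes: x right, y down, z forward; pixel columns grow to the right and rows downward; lengths in m; the calibration is good to about 2 mm. A picture is of the moment at which its call begins: read the wrist's pose just before it. get_calibration takes no time and is no camera call.
- manip.finish_job(): hands the job in; it is judged then, once.
The state is a dict: "time_s": time; "joint_pos": joint angles; "joint_velocities": joint speeds; "effort": joint torques, N m; "tool_pos": TCP position; "tool_rot": TCP orientation; "force": force on the tool from outside, world axes, zero at the start; "torque": the same for the moment, N m; "grip_width": finger opening in m; "grasp_force": force on a finger pad.
Only numpy, scipy, OpenCV 4.12 (cv2) and the standard library are available. Lean on these libraries where they do the work, as an engineer would, in place of code of your own. Each camera call takes 0.05 s, during which the arm holds its last target. There are 200 camera calls.

### The job

Pour all six small limpet shells from the steel cup into the round dish on the analyser, and stand the empty cup upright on the bench again. Then lift the white reference plaque out of its stand, pass its blade straight down about 40 mm deep through the slot in the analyser's tower, and finish while still holding it there, still and upright, with its collar clear of the roof. Leave the jar, the big shell and the flat glass dish where they are.

Things in the scene. Friction and masses are not known exactly. Their poses are not given: they have to be found in the camera images.
- cup: Open steel sample cup, 52 mm wide (y), 50 mm high, loose, 0.14 kg. Origin: centre of its 44 mm long flat floor, on the underside; z up. On its -x side the wall slopes outwards at 45 degrees as a pouring chute, up to the lip at x = -63 mm, z = 45 mm. On its +x side an upright flat grip, 8 mm thick (y), x = 25 to 69 mm, z = 16 to 50 mm. Emptied by tipping it 90 degrees or more, lip down.
- shell0: One of six brown limpet shells, blunt cones 19 mm wide and 10 mm high, 12 g, at first in the cup. Origin: centre of its wide underside.
- shell1: One of six brown limpet shells, blunt cones 19 mm wide and 10 mm high, 12 g, at first in the cup. Origin: centre of its wide underside.
- shell2: One of six brown limpet shells, blunt cones 19 mm wide and 10 mm high, 12 g, at first in the cup. Origin: centre of its wide underside.
- shell3: One of six brown limpet shells, blunt cones 19 mm wide and 10 mm high, 12 g, at first in the cup. Origin: centre of its wide underside.
- shell4: One of six brown limpet shells, blunt cones 19 mm wide and 10 mm high, 12 g, at first in the cup. Origin: centre of its wide underside.
- shell5: One of six brown limpet shells, blunt cones 19 mm wide and 10 mm high, 12 g, at first in the cup. Origin: centre of its wide underside.
- analyser: White bench instrument fixed to the bench, base 170 mm (x) by 300 mm (y) and 50 mm high. Origin: centre of its underside, z up. On its +y half sits the round steel dish, on its -y half a white tower 110 mm square whose grey roof is 110 mm above the bench.
- dish (a point): Centre of the inner floor of the analyser's fixed round steel dish, 57 mm above the bench. Inside 108 mm wide at the floor and 124 mm at the rim; the rim is 36 mm above this point (93 mm above the bench).
- slot (a point): Centre of the slot's mouth in the tower's roof, 110 mm above the bench; axes as the analyser's. Slot 32 mm long (x), 10 mm wide (y), its mouth flared by 3 mm on each side over the top 4 mm. The roof is 12 mm thick; the tower is hollow, its floor 60 mm below the mouth.
- plaque: Reference plaque, 115 mm high, 70 g, loose. Origin: centre of the blade's foot, z up. White blade 30 mm wide (x), 8 mm thick (y), z = 0 to 60 mm, the lowest 4 mm stepped in to 26 by 5 mm. Black collar 46 by 24 mm, z = 60 to 65 mm. Black handle above, 34 mm (x) by 16 mm (y), z = 65 to 115 mm. At first it hangs upright by its collar in the stand.
- stand: Grey stand fixed to the bench, 54 by 52 mm and 66 mm high, on a thin 100 by 80 mm foot; through its middle goes a slot 34 mm (x) by 12 mm (y) in which the plaque hangs. Origin: centre of its underside; axes as the plaque's at the start.
- jar: Bystander: closed glass jar, 56 mm wide, 80 mm high. Origin: centre of its underside.
- big_shell: Bystander: single large limpet shell 64 mm wide, 22 mm high, on the bench. Origin: centre of its underside.
- petri: Bystander: flat glass dish 90 mm wide, 16 mm high. Origin: centre of its underside.
Not all that is in view belongs to the job. Leave any orange, red or yellow look-alike of the cup alone.

How it is judged:
On the way, in this order (a step that is already met when the one before it is completed fails the run):
1. the cup is tipped over the dish (angle between cup's own z axis and vertical above 0.7 rad and height (world z) of cup above 0.05 m and horizontal distance between cup and dish below 0.16 m), for 0.1 s.
2. all six shells lie in the dish (horizontal distance between each of shell0, shell1, shell2, shell3, shell4, shell5 and dish below 0.064 m and z of shell0 in the frame of dish between -0.006 and 0.036 m and z of shell1 in the frame of dish between -0.006 and 0.036 m and z of shell2 in the frame of dish between -0.006 and 0.036 m and z of shell3 in the frame of dish between -0.006 and 0.036 m and z of shell4 in the frame of dish between -0.006 and 0.036 m and z of shell5 in the frame of dish between -0.006 and 0.036 m), for 0.3 s.
At the end, for the whole second after the job is handed in: All six shells rest in the dish, below its rim; the cup stands upright on the bench (0.12 rad); the plaque, gripped by the fingers (over 2 N), is still, its foot 30 to 52 mm below the slot's mouth, within 6 mm of its centre, upright (0.10 rad), in line with the slot (0.15 rad) (all of step 2 and linear speed of each of shell0, shell1, shell2, shell3, shell4, shell5 below 0.03 m/s and angle between cup's own z axis and vertical below 0.12 rad and height (world z) of cup below 0.006 m and linear speed of each of cup, plaque below 0.02 m/s and z of plaque in the frame of slot between -0.052 and -0.03 m and horizontal distance between plaque and slot below 0.006 m and angle between plaque's own z axis and vertical below 0.1 rad and angle between the x axis of plaque and the x axis of analyser, either way round below 0.15 rad and contact force between the fingers and plaque above 2 N); the arm keeps its last pose, push and grip.
It fails at once if the jar is moved by more than 30 mm (distance of jar from where it was at the start of the episode above 0.03 m).
It fails at once if the big shell is moved by more than 30 mm (distance of big_shell from where it was at the start of the episode above 0.03 m).
It fails at once if the glass dish is moved by more than 30 mm (distance of petri from where it was at the start of the episode above 0.03 m).
It also fails if it takes over 72 s, if anything falls off the work surface, if the arm or the gripper's body presses on something with over 40 N, if the wrist force passes 120 N, or if a joint passes its speed limit or range.

## Working session

There is one attempt and no reset: what is moved stays moved. The work goes in short steps, Python scripts to look and compute and a tool call to move; the robot and the scene stay as the last step left them, time stands still between calls to the robot, and variables do not carry over. Pictures are saved under pics/ and viewed, at most 10 in all, crops included, and the job is handed in when it is done.

Besides the shell and the picture viewer there is one more tool, called after "Call:" as name([rows], argument=value, ...), one row to a line, values as JSON. arm_command: Moves the arm, as the interface text tells. Its arguments: {"type":"object","properties":{"commands":{"type":"array","items":{"type":"object","properties":{"linear":{"type":"array","items":{"type":"number"}},"roll":{"type":"number"}}}},"hand":{"type":"number"},"newtons":{"type":"number"}},"required":["commands"]}

```bash
mkdir -p pics; cat > h.py <<'E'
import sys; sys.path.insert(0,'.')
import numpy as np, cv2, json
from rig import manip, eyes
from scipy.spatial.transform import Rotation as R
def snap(n,tag):
    s=manip.read_state(); im,d=eyes.grab_frame(n); c=eyes.get_calibration(n)
    if n=='wrist':
        T=np.eye(4); T[:3,:3]=R.from_rotvec(s['tool_rot']).as_matrix(); T[:3,3]=s['tool_pos']; T=T@np.array(c['T_tool_cam'])
    else: T=np.array(c['cam_to_world'])
    cv2.imwrite(f'pics/{tag}.png',im); np.savez(f'pics/{tag}.npz',im=im,d=d,T=T,K=np.array(c['mtx']))
    return im,d
def cloud(tag):
    z=np.load(f'pics/{tag}.npz'); d=z['d']; K=z['K']; v,u=np.mgrid[:480,:640]
    p=np.stack([(u-K[0,2])*d/K[0,0],(v-K[1,2])*d/K[1,1],d],-1)@z['T'][:3,:3].T+z['T'][:3,3]
    p[d==0]=np.nan; return p,z['im']
def proj(tag,P):
    z=np.load(f'pics/{tag}.npz'); q=(np.array(P)-z['T'][:3,3])@z['T'][:3,:3]; q=q@z['K'].T; return q[:,:2]/q[:,2:]
E
python3 - <<'E'
from h import *
a,_=snap('scene','scene0'); b,_=snap('top','top0')
s=manip.read_state(); print(s['time_s'],s['tool_pos'],s['tool_rot'],s['grip_width'])
print(np.load('pics/top0.npz')['T'].round(2))
E
```

```text
0.1 [0.16987095 0.70403905 0.23024893] [-0.37088018 -3.11950541  0.00320091] 0.08546018743347746
[[-0.02 -0.99  0.12  0.35]
 [-1.    0.02  0.   -0.01]
 [-0.01 -0.12 -0.99  1.41]
 [ 0.    0.    0.    1.  ]]
```

View pics/scene0.png

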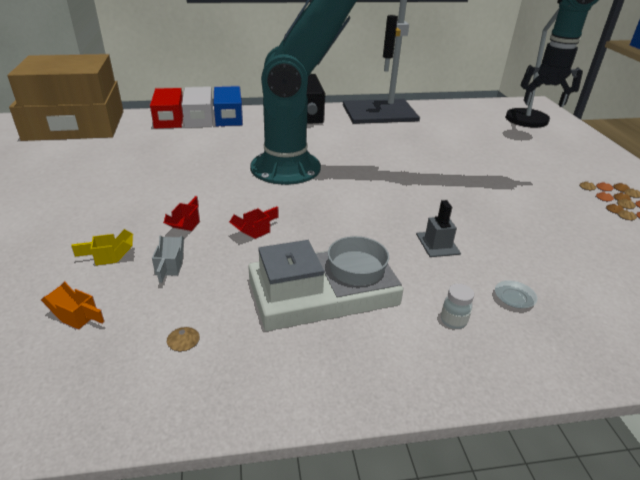

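View pics/top0.png

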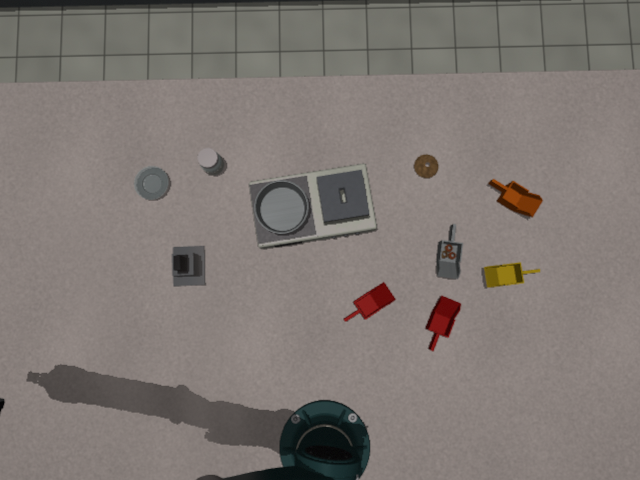

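The grey cup is at top (449,258) with its grip toward +x ending at (451,228). The analyser's dish is at (282,208), the slot at (343,196) and the stand at (189,265). The red, yellow and orange look-alikes are around the cup.

```bash
python3 - <<'E'
from h import *
p,im=cloud('top0')
def box(c,hw): return p[c[1]-hw:c[1]+hw,c[0]-hw:c[0]+hw], im[c[1]-hw:c[1]+hw,c[0]-hw:c[0]+hw].astype(int)
def rect(Q):
    (c,s,a)=cv2.minAreaRect((Q[:,:2]*1000).astype(np.float32)); return np.round(c,1),np.round(s,1),round(a,1)
# cup
q,i=box((450,252),34); sat=i.max(-1)-i.min(-1)
m=(q[...,2]>.008)&(q[...,0]>.3)&(sat<40); m&=(np.nan_to_num(q[...,1])<0)
pts=q[m]; print('cup n',len(pts),rect(pts),pts[:,2].max())
g=pts[(pts[:,2]>.043)]; print('rim/grip pts',len(g))
x,y=pts[:,0],pts[:,1]
for lo in np.arange(x.min(),x.max(),.012):
    k=(x>=lo)&(x<lo+.012); print(round(lo,3),k.sum(),y[k].min().round(4),y[k].max().round(4),np.median(pts[k,2]).round(3))
# analyser
q=p[140:260,230:390].reshape(-1,3); b=q[(q[:,2]>.035)&(q[:,2]<.2)]; print('an',rect(b))
t=q[(q[:,2]>.103)&(q[:,2]<.118)]; print('tower',rect(t),np.median(t[:,2]))
r=q[(q[:,2]>.086)&(q[:,2]<.099)]; print('dishrim',cv2.minEnclosingCircle((r[:,:2]*1000).astype(np.float32)),len(r))
# stand/plaque
q=p[235:295,165:215].reshape(-1,3); s=q[(q[:,2]>.055)&(q[:,2]<.08)]; print('stand',rect(s))
h=q[(q[:,2]>.11)]; print('handle',rect(h),np.median(h[:,2]),len(h)); f=q[(q[:,2]>.0025)&(q[:,2]<.08)]; print('foot',rect(f))
# others
for n,c,w in [('jar',(209,161),20),('petri',(153,184),22),('big',(426,166),18)]:
    q,_=box(c,w); q=q[q[...,2]>.01]; print(n,q[:,:2].mean(0).round(3),q[:,2].max().round(3))
cv2.imwrite('pics/crop0.png',np.hstack([cv2.resize(im[215:290,415:490],(400,400),interpolation=2),cv2.resize(im[240:290,165:215],(400,400),interpolation=2)]))
E
```

```text
cup n 800 (array([ 477.2, -324.8]), array([151.6, 173.8]), 2.9) 0.062949730685115
rim/grip pts 254
0.402 71 -0.3353 -0.2841 0.044
0.414 118 -0.3926 -0.284 0.034
0.426 100 -0.3391 -0.2853 0.023
0.438 80 -0.3414 -0.2396 0.015
0.45 77 -0.3848 -0.2889 0.022
0.462 79 -0.3452 -0.2459 0.023
0.474 70 -0.4114 -0.2485 0.022
0.486 97 -0.3988 -0.2953 0.042
0.498 31 -0.385 -0.2987 0.047
0.51 32 -0.3956 -0.2809 0.047
0.522 31 -0.3336 -0.3236 0.049
0.534 11 -0.3506 -0.3255 0.044
0.546 3 -0.4078 -0.2798 0.009
an (array([592.2,  20.9]), array([173.6, 300.7]), 7.8)
tower (array([604.6, -53.4]), array([111.4, 110.2]), 8.1) 0.11085322098969908
dishrim ((577.0682373046875, 22.090667724609375), 138.35179138183594) 416
stand (array([451.5, 338.1]), array([54.3, 53. ]), 1.1)
handle (array([450.7, 338.1]), array([32.8, 17.3]), 0.1) 0.12124672435938977 119
foot (array([455.1, 336.1]), array([153.1, 127.3]), 0.0)
jar [0.706 0.272] 0.089
petri [0.669 0.437] 0.025
big [ 0.694 -0.274] 0.028
```

View pics/crop0.png

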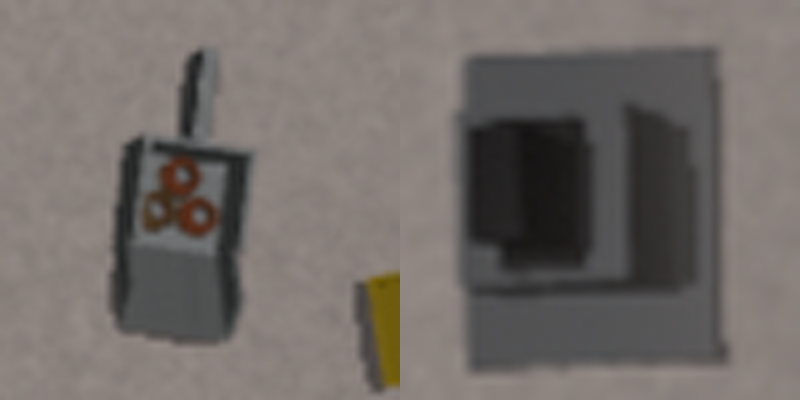

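Call:
arm_command([
  {"linear":[20,-31,4]},
  {"linear":[20,-31,4]},
  {"linear":[20,-31,4]},
  {"linear":[20,-31,4]},
  {"linear":[20,-31,4]},
  {"linear":[20,-31,4]},
  {"linear":[20,-31,4]},
  {"linear":[20,-31,4]},
  {"linear":[20,-31,4]},
  {"linear":[20,-31,4]},
  {"linear":[20,-31,4]},
  {"linear":[20,-31,4]},
], hand=0)

```text
invalid input at $.commands[0]: expected keys linear, roll
```

Call:
arm_command([
  {"linear":[19,-31,4]},
  {"linear":[19,-31,4]},
  {"linear":[19,-31,4]},
  {"linear":[19,-31,4]},
  {"linear":[19,-31,4]},
  {"linear":[19,-31,4]},
  {"linear":[19,-31,4]},
  {"linear":[19,-31,4]},
  {"linear":[19,-31,4]},
  {"linear":[0,0,0]},
])

```text
invalid input at $.commands[0]: expected keys linear, roll
```

```bash
python3 - <<'E'
from h import *
snap('wrist','w1'); s=manip.read_state(); print(s['time_s'],s['tool_pos'],s['tool_rot'],s['force'])
E
```

```text
0.15 [0.16990806 0.7041555  0.23040569] [-3.70982492e-01 -3.11950828e+00  2.70652482e-03] [ 0.57019976 -0.54178323  0.42031341]
```

View pics/w1.png

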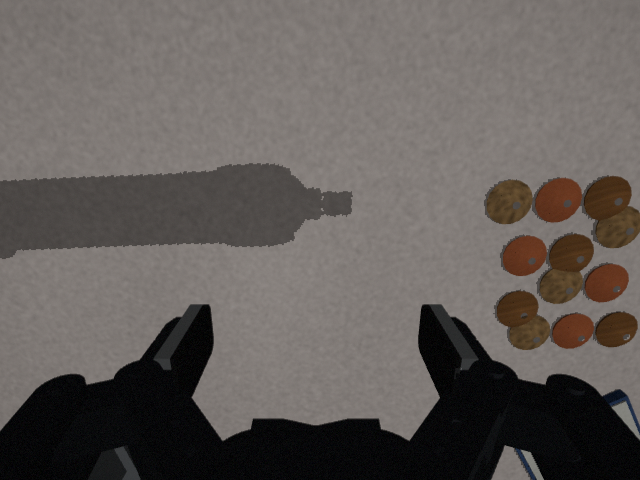

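The moves were refused because each row needs both keys, so this picture only shows the start spot, with decoy shells at the right.

Call:
arm_command([
  {"linear":[20,-31,4],"roll":0.01},
  {"linear":[20,-31,4],"roll":0.01},
  {"linear":[20,-31,4],"roll":0.01},
  {"linear":[20,-31,4],"roll":0.01},
  {"linear":[20,-31,4],"roll":0.01},
  {"linear":[20,-31,4],"roll":0.01},
  {"linear":[20,-31,4],"roll":0.01},
  {"linear":[20,-31,4],"roll":0.01},
  {"linear":[20,-31,4],"roll":0.01},
  {"linear":[20,-31,4],"roll":0.01},
  {"linear":[20,-31,4],"roll":0},
  {"linear":[20,-31,4],"roll":0},
], hand=0)

```text
time_s: 1.15
tool_pos: [0.4106, 0.3309, 0.2794]
tool_rot: [-0.214, -3.134, 0.0]
force: [-0.0, -0.1, -0.9]
grip_width: 0.0853
grasp_force: 0.0
```

Call:
arm_command([
  {"linear":[19,-31,4],"roll":0},
  {"linear":[19,-31,4],"roll":0},
  {"linear":[19,-31,4],"roll":0},
  {"linear":[19,-31,4],"roll":0},
  {"linear":[19,-31,4],"roll":0},
  {"linear":[19,-31,4],"roll":0},
  {"linear":[19,-31,4],"roll":0},
  {"linear":[19,-31,4],"roll":0},
  {"linear":[19,-31,4],"roll":0},
  {"linear":[0,0,0],"roll":0},
])

```text
time_s: 1.98
tool_pos: [0.5849, 0.0443, 0.3165]
tool_rot: [0.233, 3.127, -0.008]
force: [0.8, -1.7, -0.4]
grip_width: 0.0852
grasp_force: 0.0
```

```bash
python3 - <<'E'
from h import *
snap('wrist','w2'); s=manip.read_state(); print(s['time_s'],s['tool_pos'],s['tool_rot'],s['force'])
E
```

```text
2.0333 [0.58295072 0.04831617 0.31576015] [ 0.22817591  3.13105251 -0.00355561] [-0.47519671  0.624632   -0.97421311]
```

View pics/w2.png

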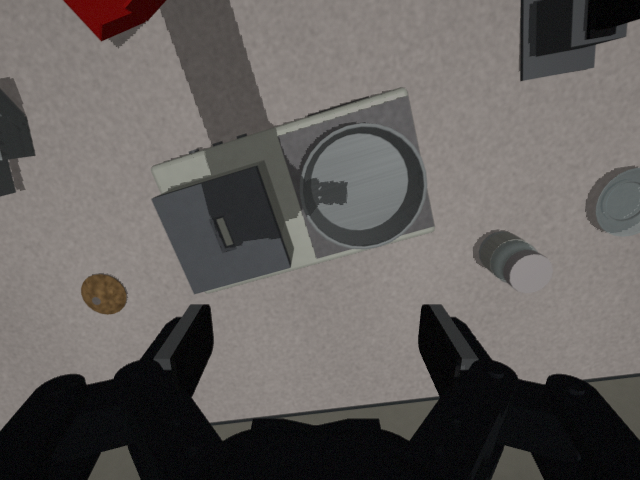

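The close view shows the dish rim centred about (364,186), the slot at (225,232) and the tower roof corners at (153,198), (262,163), (291,266) and (195,292).

```bash
python3 - <<'E'
from h import *
p,im=cloud('w2')
q=p[80:300,140:440].reshape(-1,3)
def rect(Q): return cv2.minAreaRect((Q[:,:2]*1000).astype(np.float32))
t=q[(q[:,2]>.105)&(q[:,2]<.116)]; print('tower',rect(t),np.median(t[:,2]))
r=p[110:260,295:435].reshape(-1,3); r=r[(r[:,2]>.088)&(r[:,2]<.098)]
print('rim',cv2.minEnclosingCircle((r[:,:2]*1000).astype(np.float32)),len(r))
s=p[210:255,208:242]; m=s[...,2]<.1; print('slot',rect(s[m]),m.sum(),s[m][:,:2].mean(0))
z=np.load('pics/w2.npz');K=z['K'];T=z['T']; print('camC',T[:3,3].round(3),'axis',T[:3,2].round(3))
def ray(u,v,h):
    d=T[:3,:3]@np.linalg.solve(K,[u,v,1.]); c=T[:3,3]; return (c+d*(h-c[2])/d[2]).round(4)
print('slot px',ray(225,232,.110),'dish',ray(364,186,.093))
p2,_=cloud('top0');print('slot top',p2[196,343],p2[208,282])
q=p2[185:235,250:315].reshape(-1,3);r=q[(q[:,2]>.088)&(q[:,2]<.1)];print('rimtop',cv2.minEnclosingCircle((r[:,:2]*1000).astype(np.float32)),len(r))
E
```

```text
tower ((604.3263549804688, -56.2816162109375), (110.40583801269531, 111.13774108886719), 8.117425918579102) 0.11149482117843634
rim ((583.2025756835938, 92.22685241699219), 65.74414825439453) 2114
slot ((616.914794921875, -68.48624420166016), (35.91514587402344, 17.556676864624023), 7.617609024047852) 193 [ 0.61812793 -0.07245304]
camC [0.506 0.057 0.46 ] axis [ 0.313 -0.052 -0.948]
slot px [ 0.6026 -0.0531  0.11  ] dish [0.5798 0.0945 0.093 ]
slot top [ 0.61363209 -0.0575621   0.05347508] [0.58542563 0.0941455  0.06118244]
rimtop ((583.4385986328125, 95.0674819946289), 65.7215347290039) 273
```

Call:
arm_command([
  {"linear":[0,-37,0],"roll":0},
  {"linear":[0,-37,0],"roll":0},
  {"linear":[0,-37,0],"roll":0},
  {"linear":[0,-37,0],"roll":0},
  {"linear":[-4,-37,0],"roll":0},
  {"linear":[-10,-37,-10],"roll":0},
  {"linear":[-10,-35,-15],"roll":0},
  {"linear":[-10,-35,-20],"roll":0},
  {"linear":[-10,-35,-25],"roll":0},
  {"linear":[-10,-30,-25],"roll":0},
  {"linear":[-5,-20,-10],"roll":0},
  {"linear":[0,0,0],"roll":0},
])

```text
time_s: 3.03
tool_pos: [0.518, -0.3252, 0.2086]
tool_rot: [-0.226, -3.127, 0.001]
force: [-0.1, 0.2, 0.8]
grip_width: 0.085
grasp_force: 0.0
```

```bash
python3 - <<'E'
from h import *
snap('wrist','w3'); s=manip.read_state(); print(s['time_s'],s['tool_pos'],s['tool_rot'],s['force'])
E
```

```text
3.0833 [ 0.52028526 -0.322541    0.20990619] [-2.21163656e-01 -3.12987025e+00 -1.14447699e-03] [0.1877198  0.57415339 0.42263847]
```

View pics/w3.png

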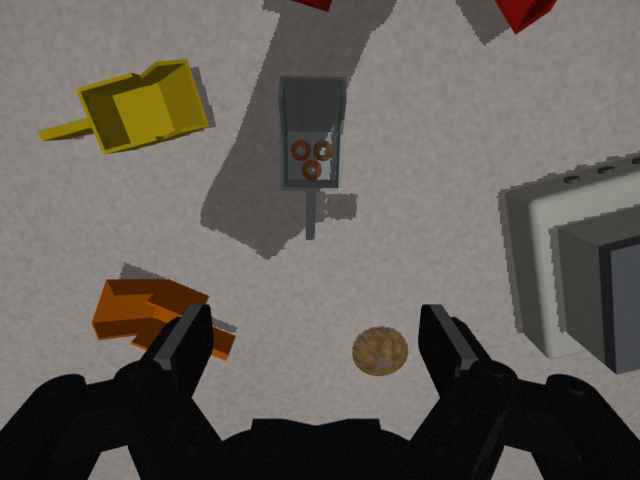

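The cup's grip runs from (310,190) to its end at (310,239), the lip edge from (280,78) to (345,80). The orange handle tip is at (232,350).

```bash
python3 - <<'E'
from h import *
p,im=cloud('w3'); z=np.load('pics/w3.npz');K=z['K'];T=z['T']
def ray(u,v,h):
    d=T[:3,:3]@np.linalg.solve(K,[u,v,1.]); c=T[:3,3]; return (c+d*(h-c[2])/d[2]).round(4)
for n,u,v,h in [('gripend',310,239,.05),('gripbase',310.5,190,.05),('lipL',280,78,.045),('lipR',345,79,.045),('wallL',282,187,.05),('wallR',338,187,.05),('orange',232,350,.03),('orange2',215,355,.03)]: print(n,ray(u,v,h))
q=p[186:245,300:325].reshape(-1,3); g=q[(q[:,2]>.04)&(q[:,2]<.06)]; print(cv2.minAreaRect((g[:,:2]*1000).astype(np.float32)),g[:,2].max())
q=p[260:380,80:250].reshape(-1,3); o=q[q[:,2]>.01]; k=o[np.argsort(-o[:,1])[:8]]; print(k.round(3))
E
```

```text
gripend [ 0.5381 -0.3332  0.05  ]
gripbase [ 0.4947 -0.3263  0.05  ]
lipL [ 0.4039 -0.3371  0.045 ]
lipR [ 0.412  -0.2864  0.045 ]
wallL [ 0.4887 -0.3499  0.05  ]
wallR [ 0.4955 -0.3028  0.05  ]
orange [ 0.6544 -0.4341  0.03  ]
orange2 [ 0.6579 -0.4532  0.03  ]
((514.8942260742188, -327.7296142578125), (20.509122848510742, 46.88320541381836), 82.15460968017578) 0.05314327308290451
[[ 0.501 -0.363  0.272]
 [ 0.501 -0.363  0.271]
 [ 0.5   -0.363  0.272]
 [ 0.501 -0.364  0.271]
 [ 0.501 -0.364  0.271]
 [ 0.501 -0.364  0.272]
 [ 0.501 -0.364  0.271]
 [ 0.501 -0.364  0.271]]
```

Call:
arm_command([
  {"linear":[4,-5,-20],"roll":-0.015},
  {"linear":[4,-4,-35],"roll":0},
  {"linear":[0,0,-35],"roll":0},
  {"linear":[0,0,-35],"roll":0},
  {"linear":[0,0,-30],"roll":0},
  {"linear":[0,0,-25],"roll":0},
  {"linear":[0,0,-15],"roll":0},
  {"linear":[0,0,-6],"roll":0},
  {"linear":[0,0,-4],"roll":0},
  {"linear":[0,0,0],"roll":0},
  {"linear":[0,0,0],"roll":0},
])

```text
time_s: 4.0
tool_pos: [0.5319, -0.3299, 0.0079]
tool_rot: [0.236, 3.131, -0.001]
force: [-0.3, -0.1, -0.2]
grip_width: 0.0853
grasp_force: 0.0
```

Call:
arm_command([
  {"linear":[-2,0,-4],"roll":0},
  {"linear":[0,0,0],"roll":0},
])

```text
time_s: 4.17
tool_pos: [0.5287, -0.3304, 0.0034]
tool_rot: [0.238, 3.132, -0.001]
force: [-0.2, 0.3, 0.3]
grip_width: 0.0855
grasp_force: 0.0
```

Call:
arm_command([
  {"linear":[0,0,0],"roll":0},
  {"linear":[0,0,0],"roll":0},
  {"linear":[0,0,0],"roll":0},
  {"linear":[0,0,0],"roll":0},
  {"linear":[0,0,0],"roll":0},
  {"linear":[0,0,0],"roll":0},
  {"linear":[0,0,0],"roll":0},
  {"linear":[0,0,0],"roll":0},
], hand=1, newtons=120)

```text
time_s: 4.83
tool_pos: [0.5286, -0.3304, 0.0029]
tool_rot: [0.238, 3.132, -0.0]
force: [-0.1, 0.2, 1.1]
grip_width: 0.0068
grasp_force: 116.9
```

Gripped. I'll lift slowly and check for pivoting with the scene and wrist cameras.

Call:
arm_command([
  {"linear":[0,0,5],"roll":0},
  {"linear":[0,0,10],"roll":0},
  {"linear":[0,0,15],"roll":0},
  {"linear":[0,0,15],"roll":0},
  {"linear":[0,0,15],"roll":0},
  {"linear":[0,0,10],"roll":0},
  {"linear":[0,0,0],"roll":0},
])

```text
time_s: 5.42
tool_pos: [0.5301, -0.3312, 0.0753]
tool_rot: [0.238, 3.128, -0.003]
force: [0.5, -0.6, -1.1]
grip_width: 0.0064
grasp_force: 116.9
```

```bash
python3 - <<'E'
from h import *
snap('wrist','w4'); a,_=snap('scene','s4'); s=manip.read_state(); print(s['time_s'],s['tool_pos'],s['force'],s['torque'],s['grasp_force'])
cv2.imwrite('pics/c4.png',np.hstack([cv2.resize(cv2.imread('pics/w4.png'),(400,300)),cv2.resize(a[190:310,90:250],(400,300),interpolation=2)]))
E
```

```text
5.5167 [ 0.52878235 -0.33016542  0.07309439] [-0.00581372 -0.1034503  -1.37618012] [-0.00742629 -0.07943215 -0.01353757] 116.88352704048157
```

View pics/c4.png

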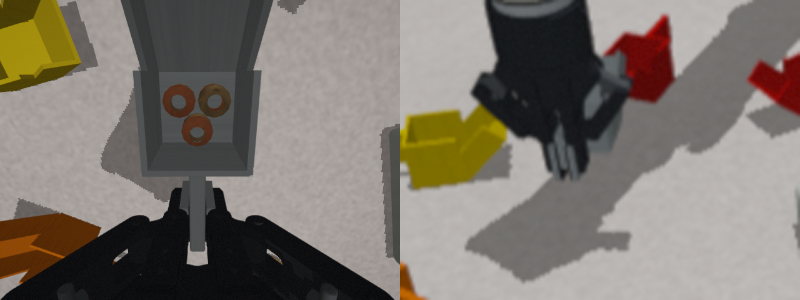

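The cup is held level with its shells still inside. Now I'll carry it to the dish.

Call:
arm_command([
  {"linear":[0,0,10],"roll":0},
  {"linear":[0,0,20],"roll":0},
  {"linear":[0,0,25],"roll":0},
  {"linear":[0,0,25],"roll":0},
  {"linear":[0,4,20],"roll":0},
  {"linear":[2,8,15],"roll":0},
  {"linear":[3,12,10],"roll":0},
  {"linear":[4,16,7],"roll":0},
  {"linear":[4,20,0],"roll":0},
  {"linear":[5,20,0],"roll":0},
  {"linear":[5,20,0],"roll":0},
  {"linear":[5,20,0],"roll":0},
])

```text
time_s: 6.52
tool_pos: [0.5561, -0.2081, 0.204]
tool_rot: [-0.237, -3.131, -0.001]
force: [0.0, -0.2, -1.1]
grip_width: 0.0067
grasp_force: 116.9
```

Call:
arm_command([
  {"linear":[5,22,0],"roll":0},
  {"linear":[5,22,0],"roll":0},
  {"linear":[5,22,0],"roll":0},
  {"linear":[5,22,0],"roll":0},
  {"linear":[5,22,0],"roll":0},
  {"linear":[5,22,0],"roll":0},
  {"linear":[5,22,0],"roll":0},
  {"linear":[5,22,0],"roll":0},
  {"linear":[5,22,0],"roll":0},
  {"linear":[5,20,0],"roll":0},
  {"linear":[5,20,0],"roll":0},
  {"linear":[5,20,0],"roll":0},
])

```text
time_s: 7.52
tool_pos: [0.6156, 0.0497, 0.2038]
tool_rot: [-0.236, -3.13, 0.0]
force: [-0.4, 0.1, -2.1]
grip_width: 0.0068
grasp_force: 116.9
```

Call:
arm_command([
  {"linear":[4,18,0],"roll":0},
  {"linear":[3,12,0],"roll":0},
  {"linear":[2,8,0],"roll":0},
  {"linear":[0,2,0],"roll":0},
  {"linear":[0,0,0],"roll":0},
  {"linear":[0,0,0],"roll":0},
])

```text
time_s: 8.02
tool_pos: [0.6252, 0.0862, 0.2046]
tool_rot: [-0.24, -3.132, 0.002]
force: [-0.0, -0.6, -1.5]
grip_width: 0.0069
grasp_force: 117.0
```

Call:
arm_command([
  {"linear":[0,0,0],"roll":0},
  {"linear":[0,0,0],"roll":0},
  {"linear":[0,0,0],"roll":0},
  {"linear":[0,0,0],"roll":0},
], newtons=20)

```text
time_s: 8.35
tool_pos: [0.6256, 0.087, 0.2048]
tool_rot: [0.24, 3.132, -0.0]
force: [-0.8, 1.2, -2.8]
grip_width: 0.0064
grasp_force: 117.0
```

```bash
cat >> h.py <<'E'
def cup(tag='t'):
    "points of the cup seen by wrist, in frame of grasp point and cup yaw: tilt from the flat chute/floor planes"
    s=manip.read_state(); snap('wrist',tag); p,im=cloud(tag); g=np.array(s['tool_pos'])+[0,0,.019]
    M=R.from_rotvec(s['tool_rot']).as_matrix(); y=M[:,1]*np.sign(M[1,1]); x=np.array([y[1],-y[0],0])
    q=p[:330].reshape(-1,3)-g; L=np.stack([q@x,q@y,q[:,2]],1)*1000; L=L[~np.isnan(L[:,0])]
    L=L[(abs(L[:,1])<30)&(L[:,0]<60)&(L[:,0]>-150)]
    print(round(s['time_s'],2),'F',np.round(s['force'],1),'T',np.round(s['torque'],2),'grip',round(s['grasp_force'],1),round(s['grip_width'],4))
    for a in range(-140,20,15):
        k=L[(L[:,0]>=a)&(L[:,0]<a+15)&(abs(L[:,1])<16)]
        if len(k)>20: print(a,len(k),np.percentile(k[:,2],[5,50,95]).round())
E
python3 -c "
from h import *
cup('t1')"
```

```text
8.35 F [-0.8  1.2 -2.8] T [-0.01 -0.14  0.01] grip 117.0 0.0064
-125 164 [11. 12. 13.]
-110 7274 [-2.  6. 12.]
-95 4471 [-16.  -9.  -3.]
-80 3810 [-17. -16.   2.]
-65 3521 [-17.  -4.   3.]
-50 7009 [-17.   5.  30.]
-35 1429 [28. 29. 30.]
-20 2010 [-10.   4.  29.]
```

Call:
arm_command([
  {"linear":[0,0,0],"roll":0},
  {"linear":[0,0,0],"roll":0},
  {"linear":[0,0,0],"roll":0},
  {"linear":[0,0,0],"roll":0},
], newtons=20, hand=1)

```text
time_s: 8.73
tool_pos: [0.6256, 0.0878, 0.2047]
tool_rot: [-0.238, -3.133, -0.0]
force: [-0.0, -0.0, -2.2]
grip_width: 0.0068
grasp_force: 117.0
```

```bash
python3 -c "
from h import *
cup('t2')"
```

```text
8.73 F [-0.  -0.  -2.2] T [-0.01 -0.17  0.02] grip 117.0 0.0068
-125 165 [11. 12. 13.]
-110 7300 [-2.  6. 12.]
-95 4459 [-16.  -9.  -3.]
-80 3810 [-17. -16.   2.]
-65 3524 [-17.  -4.   3.]
-50 7001 [-17.   5.  30.]
-35 1439 [28. 29. 30.]
-20 2001 [-10.   4.  29.]
```

Call:
arm_command([
  {"linear":[0,0,0],"roll":0},
  {"linear":[0,0,0],"roll":0},
], newtons=20, hand=0.95)

```text
time_s: 8.95
tool_pos: [0.6256, 0.0878, 0.2047]
tool_rot: [0.238, 3.133, 0.0]
force: [0.7, -0.7, -2.9]
grip_width: 0.0064
grasp_force: 117.0
```

Call:
arm_command([
  {"linear":[0,0,0],"roll":0},
  {"linear":[0,0,0],"roll":0},
], newtons=20, hand=0.93)

```text
time_s: 9.12
tool_pos: [0.6257, 0.0878, 0.2047]
tool_rot: [0.238, 3.133, 0.0]
force: [0.0, -0.0, -1.3]
grip_width: 0.0064
grasp_force: 117.0
```

Call:
arm_command([
  {"linear":[0,0,0],"roll":0},
  {"linear":[0,0,0],"roll":0},
], newtons=20, hand=0.92)

```text
time_s: 9.28
tool_pos: [0.6256, 0.0877, 0.2047]
tool_rot: [0.238, 3.133, -0.0]
force: [-0.7, 0.5, -1.5]
grip_width: 0.0072
grasp_force: 72.3
```

Call:
arm_command([
  {"linear":[0,0,0],"roll":0},
  {"linear":[0,0,0],"roll":0},
], newtons=20, hand=0.915)

```text
time_s: 9.45
tool_pos: [0.6256, 0.0878, 0.2047]
tool_rot: [0.238, 3.133, 0.0]
force: [-0.0, -0.6, -1.6]
grip_width: 0.0074
grasp_force: 45.9
```

```bash
python3 -c "
from h import *
cup('t3')"
```

```text
9.45 F [-0.  -0.6 -1.6] T [-0.02 -0.11 -0.01] grip 45.9 0.0074
-125 128 [11. 12. 13.]
-110 7323 [-2.  6. 12.]
-95 4476 [-16.  -9.  -3.]
-80 3820 [-17. -15.   3.]
-65 3517 [-17.  -4.   3.]
-50 7017 [-17.   5.  30.]
-35 1446 [29. 30. 30.]
-20 2020 [-10.   4.  29.]
```

Call:
arm_command([
  {"linear":[0,0,0],"roll":0},
  {"linear":[0,0,0],"roll":0},
], hand=0.911)

```text
time_s: 9.67
tool_pos: [0.6257, 0.0877, 0.2047]
tool_rot: [0.238, 3.132, -0.0]
force: [-0.5, -1.4, -2.1]
grip_width: 0.0075
grasp_force: 24.7
```

Call:
arm_command([
  {"linear":[0,0,0],"roll":0},
  {"linear":[0,0,0],"roll":0},
], hand=0.909)

```text
time_s: 9.83
tool_pos: [0.6257, 0.0877, 0.2047]
tool_rot: [0.238, 3.132, 0.0]
force: [0.4, 0.2, -2.1]
grip_width: 0.0081
grasp_force: 14.1
```

```bash
python3 -c "
from h import *
cup('t4')"
```

```text
9.83 F [ 0.4  0.2 -2.1] T [-0.04 -0.09 -0.01] grip 14.1 0.0081
-125 155 [11. 12. 13.]
-110 7308 [-2.  6. 12.]
-95 4477 [-16.  -9.  -3.]
-80 3820 [-17. -15.   3.]
-65 3540 [-17.  -4.   3.]
-50 7016 [-17.   5.  30.]
-35 1420 [29. 30. 31.]
-20 2053 [-11.   4.  29.]
```

Call:
arm_command([
  {"linear":[0,0,0],"roll":0},
  {"linear":[0,0,0],"roll":0},
  {"linear":[0,0,0],"roll":0},
], hand=0.908)

```text
time_s: 10.13
tool_pos: [0.6256, 0.0877, 0.2047]
tool_rot: [-0.238, -3.133, -0.0]
force: [-0.2, -0.4, -1.9]
grip_width: 0.0081
grasp_force: 8.6
```

```bash
python3 -c "
from h import *
cup('t5')"
```

```text
10.13 F [-0.2 -0.4 -1.9] T [-0.05 -0.08  0.03] grip 8.6 0.0081
-125 2056 [-8. -6. -4.]
-110 5014 [-18. -12.  -8.]
-95 3593 [-28. -23. -18.]
-80 3164 [-32. -30. -11.]
-65 3085 [-29. -14.  -9.]
-50 4968 [-26.  -6.  23.]
-35 1920 [-24.  24.  26.]
-20 2233 [-10.   5.  26.]
```

It is pivoting slowly under control, so I'll continue.

Call:
arm_command([
  {"linear":[0,0,0],"roll":0},
  {"linear":[0,0,0],"roll":0},
  {"linear":[0,0,0],"roll":0},
], hand=0.908)

```text
time_s: 10.43
tool_pos: [0.6257, 0.0877, 0.2047]
tool_rot: [0.238, 3.132, -0.0]
force: [0.4, 0.0, -2.0]
grip_width: 0.0078
grasp_force: 8.1
```

```bash
python3 -c "
from h import *
cup('t6')"
```

```text
10.43 F [ 0.4  0.  -2. ] T [-0.04 -0.08 -0.02] grip 8.1 0.0078
-140 457 [-222. -174. -171.]
-125 460 [-173. -170. -168.]
-110 1307 [-63. -62. -61.]
-95 2101 [-64. -63. -62.]
-80 1951 [-65. -64. -63.]
-65 2175 [-66. -64. -46.]
-50 3692 [-58. -37.   3.]
-35 2850 [-53.  -9.  17.]
-20 3146 [-33.   3.  22.]
```

Call:
arm_command([
  {"linear":[6,0,0],"roll":0},
  {"linear":[6,0,0],"roll":0},
  {"linear":[0,0,0],"roll":0},
])

```text
time_s: 10.73
tool_pos: [0.6397, 0.0878, 0.205]
tool_rot: [0.238, 3.13, 0.0]
force: [0.5, 0.3, -1.6]
grip_width: 0.0079
grasp_force: 8.1
```

```bash
python3 -c "
from h import *
cup('t7')"
```

```text
10.73 F [ 0.5  0.3 -1.6] T [-0.04 -0.12 -0.01] grip 8.1 0.0079
-140 774 [-173. -170. -168.]
-125 1061 [-157. -137. -129.]
-110 913 [-67. -66. -64.]
-95 2052 [-67. -66. -65.]
-80 1945 [-67. -66. -51.]
-65 1702 [-68. -67. -51.]
-50 3662 [-68. -52.   1.]
-35 3168 [-56. -11.  16.]
-20 3284 [-34.   2.  21.]
```

Call:
arm_command([
  {"linear":[0,0,0],"roll":0},
  {"linear":[0,0,0],"roll":0},
], hand=0.907)

```text
time_s: 10.95
tool_pos: [0.6373, 0.0878, 0.2045]
tool_rot: [-0.238, -3.132, 0.0]
force: [-0.0, -0.1, -2.0]
grip_width: 0.008
grasp_force: 2.7
```

```bash
python3 -c "
from h import *
cup('t8')"
```

```text
10.95 F [-0.  -0.1 -2. ] T [-0.02  0.03  0.02] grip 2.7 0.008
-140 905 [-173. -170. -168.]
-125 980 [-155. -136. -128.]
-110 995 [-166. -165. -157.]
-95 879 [-166. -165. -164.]
-80 833 [-166. -165. -164.]
-65 1567 [-166. -102.  -85.]
-50 1637 [-98. -94. -22.]
-35 4295 [-89. -23.  11.]
-20 4090 [-57.  -2.  19.]
-5 445 [-37. -34. -32.]
```

Call:
arm_command([
  {"linear":[0,0,0],"roll":0},
  {"linear":[0,0,0],"roll":0},
  {"linear":[0,0,0],"roll":0},
], hand=0.907)

```text
time_s: 11.25
tool_pos: [0.6376, 0.0878, 0.2049]
tool_rot: [0.238, 3.133, 0.0]
force: [0.2, -0.3, -0.4]
grip_width: 0.0081
grasp_force: 2.2
```

```bash
python3 -c "
from h import *
cup('t9'); a=cv2.imread('pics/t9.png'); s,_=snap('scene','s9')
cv2.imwrite('pics/c9.png',np.hstack([cv2.resize(a,(400,300)),cv2.resize(s[200:320,270:430],(400,300),interpolation=2)]))"
```

```text
11.25 F [ 0.2 -0.3 -0.4] T [-0.01 -0.03  0.04] grip 2.2 0.0081
-140 889 [-174. -170. -168.]
-125 1005 [-156. -136. -129.]
-110 996 [-167. -165. -158.]
-95 879 [-167. -165. -164.]
-80 829 [-167. -165. -164.]
-65 768 [-167. -165. -164.]
-50 750 [-167. -165. -164.]
-35 1129 [-166. -165.    2.]
-20 4711 [-165.   -3.   14.]
-5 1942 [-165. -131.    5.]
10 381 [-130. -122. -119.]
```

View pics/c9.png

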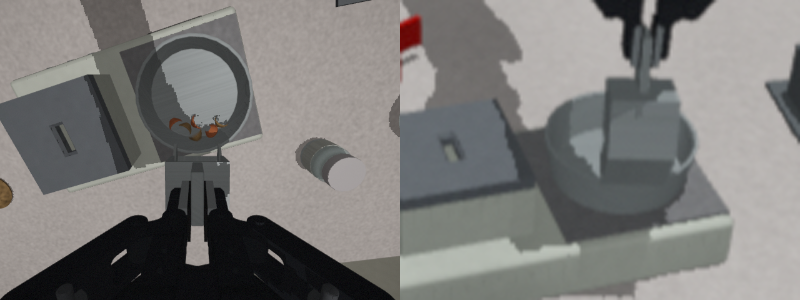

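The cup is tipped past vertical and the shells are in the dish, gathered at its +x side. I'll tighten the grip, lift away and check the dish.

Call:
arm_command([
  {"linear":[0,0,0],"roll":0},
  {"linear":[0,0,0],"roll":0},
  {"linear":[0,0,10],"roll":0},
  {"linear":[0,0,15],"roll":0},
  {"linear":[0,0,20],"roll":0},
  {"linear":[0,-5,15],"roll":0},
  {"linear":[0,-10,10],"roll":0},
  {"linear":[0,-15,5],"roll":0},
  {"linear":[0,-20,0],"roll":0},
  {"linear":[0,-20,0],"roll":0},
  {"linear":[0,-20,0],"roll":0},
  {"linear":[0,-20,0],"roll":0},
], hand=0.914)

```text
time_s: 12.35
tool_pos: [0.6367, -0.0252, 0.2794]
tool_rot: [-0.241, -3.131, 0.002]
force: [0.4, -0.3, -1.3]
grip_width: 0.0075
grasp_force: 16.0
```

```bash
python3 -c "
from h import *
cup('t10')
p,im=cloud('t10'); snap('top','top10'); pt,it=cloud('top10')
c=np.array([.582,.094])
for n,P,I in (('w',p,im),('t',pt,it)):
    m=(np.linalg.norm(P[...,:2]-c,axis=-1)<.056)&(P[...,2]<.09); h=cv2.cvtColor(I,cv2.COLOR_BGR2HSV); b=m&(h[...,1]>90)
    print(n,m.sum(),b.sum(),P[b].mean(0).round(3),P[b][:,2].max())
    v,u=np.where(m); print(u.min(),u.max(),v.min(),v.max())
    cv2.imwrite(f'pics/d{n}.png',cv2.resize(I[v.min()-12:v.max()+12,u.min()-12:u.max()+12],(400,400),interpolation=2))
cv2.imwrite('pics/d.png',np.hstack([cv2.imread('pics/dw.png'),cv2.imread('pics/dt.png')]))
"
```

```text
12.35 F [ 0.4 -0.3 -1.3] T [-0.06  0.03  0.01] grip 16.0 0.0075
-140 308 [-298. -297. -248.]
-125 542 [-249. -247. -246.]
-110 538 [-248. -247. -246.]
-95 596 [-248. -187. -186.]
-80 653 [-247. -187. -186.]
-65 645 [-189. -187. -186.]
-50 675 [-188. -187. -186.]
-35 946 [-188. -186.    2.]
-20 4587 [-187.   -2.   14.]
-5 1371 [-188.  -39.    6.]
10 698 [-188. -126. -120.]
w 11841 539 [0.623 0.09  0.071] 0.07638483911151356
371 495 61 186
t 1119 54 [0.625 0.098 0.071] 0.07933756033951855
260 293 187 231
```

View pics/d.png

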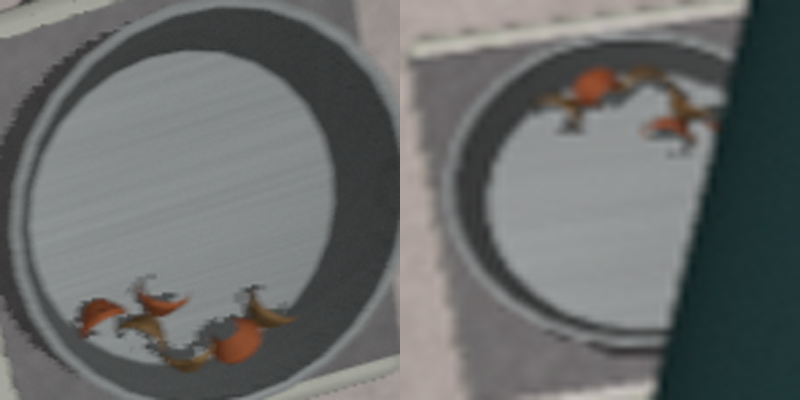

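All six shells are in the dish, with centres in the left crop at (100,315), (160,300), (140,325), (185,358), (237,340) and (268,310). Next I'll carry the cup back to the clear bench.

Call:
arm_command([
  {"linear":[-8,-20,0],"roll":0},
  {"linear":[-12,-27,0],"roll":0},
  {"linear":[-12,-27,0],"roll":0},
  {"linear":[-12,-27,0],"roll":0},
  {"linear":[-12,-27,0],"roll":0},
  {"linear":[-12,-27,-5],"roll":0},
  {"linear":[-12,-27,-10],"roll":0},
  {"linear":[-12,-27,-15],"roll":0},
  {"linear":[-12,-27,-20],"roll":0},
  {"linear":[-12,-27,-25],"roll":0},
  {"linear":[-12,-25,-25],"roll":0},
  {"linear":[-9,-17,-20],"roll":0},
])

```text
time_s: 13.45
tool_pos: [0.4979, -0.3302, 0.1581]
tool_rot: [-0.243, -3.13, 0.002]
force: [-0.8, -0.4, -1.9]
grip_width: 0.0077
grasp_force: 16.1
```

Call:
arm_command([
  {"linear":[0,0,-15],"roll":0},
  {"linear":[0,0,-10],"roll":0},
  {"linear":[0,0,-5],"roll":0},
  {"linear":[0,0,0],"roll":0},
])

```text
time_s: 13.78
tool_pos: [0.5006, -0.3259, 0.1287]
tool_rot: [-0.236, -3.131, -0.003]
force: [0.1, 0.3, -0.6]
grip_width: 0.0074
grasp_force: 16.1
```

```bash
python3 -c "
from h import *
cup('t11')"
```

```text
13.78 F [ 0.1  0.3 -0.6] T [-0.03  0.04 -0.03] grip 16.1 0.0074
-140 1190 [-148. -146. -145.]
-125 1110 [-147. -146. -145.]
-110 1088 [-147. -146. -145.]
-95 986 [-147. -146. -145.]
-80 959 [-147. -146. -145.]
-65 887 [-147. -146. -145.]
-50 855 [-147. -146. -145.]
-35 1158 [-147. -146.    2.]
-20 4754 [-147.   -3.   14.]
-5 1517 [-147.  -40.    5.]
10 831 [-147. -146. -120.]
```

Call:
arm_command([
  {"linear":[0,0,-12],"roll":0},
  {"linear":[0,0,-6],"roll":0},
  {"linear":[0,0,-3],"roll":0},
  {"linear":[0,0,-2],"roll":0},
  {"linear":[0,0,0],"roll":0},
])

```text
time_s: 14.25
tool_pos: [0.5021, -0.3273, 0.1091]
tool_rot: [0.237, 3.13, 0.001]
force: [-1.1, 2.9, 13.3]
grip_width: 0.0075
grasp_force: 18.6
```

Call:
arm_command([
  {"linear":[6,0,1],"roll":0},
  {"linear":[8,0,1],"roll":0},
  {"linear":[8,0,0],"roll":0},
  {"linear":[8,0,-1],"roll":0},
  {"linear":[0,0,0],"roll":0},
])

```text
time_s: 14.67
tool_pos: [0.534, -0.3285, 0.1087]
tool_rot: [0.235, 3.128, -0.004]
force: [-0.2, -1.2, 5.7]
grip_width: 0.008
grasp_force: 17.9
```

```bash
python3 -c "
from h import *
cup('t12')"
```

```text
14.67 F [-0.2 -1.2  5.7] T [-0.37  0.04 -0.02] grip 17.9 0.008
-140 1432 [-127. -126. -125.]
-125 1326 [-127. -126. -125.]
-110 1242 [-127. -126. -125.]
-95 1204 [-127. -126. -125.]
-80 1098 [-127. -126. -125.]
-65 1060 [-127. -126. -125.]
-50 967 [-127. -126. -125.]
-35 2162 [-127.  -37.    7.]
-20 5344 [-126.   -9.   13.]
-5 1227 [-115. -108.  -35.]
```

Call:
arm_command([
  {"linear":[8,0,-3],"roll":0},
  {"linear":[8,0,-4],"roll":0},
  {"linear":[8,0,-4],"roll":0},
  {"linear":[8,0,-5],"roll":0},
  {"linear":[8,0,-6],"roll":0},
  {"linear":[6,0,-8],"roll":0},
  {"linear":[0,0,0],"roll":0},
])

```text
time_s: 15.3
tool_pos: [0.5874, -0.3335, 0.0822]
tool_rot: [0.233, 3.112, -0.018]
force: [5.3, -2.9, 12.4]
grip_width: 0.0076
grasp_force: 25.2
```

```bash
python3 -c "
from h import *
cup('t13')"
```

```text
15.3 F [ 5.3 -2.9 12.4] T [-0.86 -0.87  0.17] grip 25.2 0.0076
-140 1687 [-101. -100.  -98.]
-125 1738 [-101. -100.  -98.]
-110 1630 [-101. -100.  -99.]
-95 1481 [-101. -100.  -99.]
-80 1445 [-101. -100.  -96.]
-65 1451 [-96. -94. -91.]
-50 1520 [-91. -88. -19.]
-35 4460 [-85. -19.   8.]
-20 4305 [-80.  -3.  20.]
-5 382 [-35. -32. -30.]
```

Call:
arm_command([
  {"linear":[2,0,-7],"roll":0},
  {"linear":[2,0,-8],"roll":0},
  {"linear":[2,0,-8],"roll":0},
  {"linear":[0,0,-8],"roll":0},
  {"linear":[0,0,0],"roll":0},
])

```text
time_s: 15.77
tool_pos: [0.5913, -0.3291, 0.0496]
tool_rot: [0.234, 3.118, -0.007]
force: [4.6, -1.2, 8.2]
grip_width: 0.0077
grasp_force: 26.9
```

```bash
python3 -c "
from h import *
cup('t14')"
```

```text
15.77 F [ 4.6 -1.2  8.2] T [-0.11 -1.    0.01] grip 26.9 0.0077
-140 991 [-68. -67. -66.]
-125 2447 [-68. -67. -66.]
-110 2193 [-68. -67. -60.]
-95 2221 [-63. -61. -60.]
-80 1979 [-63. -62. -61.]
-65 1800 [-64. -63. -62.]
-50 2601 [-65. -63.   1.]
-35 4299 [-58. -13.  13.]
-20 3339 [-28.   2.  19.]
-5 89 [-36. -35. -33.]
10 224 [-68. -67. -66.]
```

Call:
arm_command([
  {"linear":[3,0,-7],"roll":0},
  {"linear":[3,0,-8],"roll":0},
  {"linear":[3,0,-8],"roll":0},
  {"linear":[2,0,-8],"roll":0},
  {"linear":[0,0,-6],"roll":0},
  {"linear":[0,0,0],"roll":0},
])

```text
time_s: 16.32
tool_pos: [0.5986, -0.328, 0.0107]
tool_rot: [0.235, 3.125, -0.004]
force: [2.1, -0.5, 4.6]
grip_width: 0.0076
grasp_force: 26.8
```

```bash
python3 -c "
from h import *
cup('t15')"
```

```text
16.32 F [ 2.1 -0.5  4.6] T [-0.11 -0.37 -0.02] grip 26.8 0.0076
-125 323 [10. 11. 12.]
-110 7143 [-1.  6. 11.]
-95 4627 [-13.  -7.  -2.]
-80 3214 [-24. -19. -14.]
-65 2872 [-25. -23. -22.]
-50 2702 [-23. -22. -21.]
-35 7037 [-21.   4.  27.]
-20 1472 [-2.  9. 27.]
```

Call:
arm_command([
  {"linear":[0,0,-4],"roll":0},
  {"linear":[0,0,-3],"roll":0},
  {"linear":[0,0,0],"roll":0},
])

```text
time_s: 16.62
tool_pos: [0.5969, -0.3277, 0.0034]
tool_rot: [0.236, 3.127, -0.002]
force: [2.1, -0.0, 4.1]
grip_width: 0.0074
grasp_force: 26.6
```

```bash
python3 -c "
from h import *
cup('t16')"
```

```text
16.62 F [ 2.1 -0.   4.1] T [-0.06 -0.32 -0.01] grip 26.6 0.0074
-110 7623 [10. 17. 22.]
-95 5460 [-5.  3.  9.]
-80 3529 [-17. -13.  -6.]
-65 3067 [-18. -17. -16.]
-50 2803 [-18. -17. -16.]
-35 7849 [-17.   9.  29.]
-20 716 [ 5. 13. 29.]
```

The cup's floor is level on the bench, so I'll release it, lift and look.

Call:
arm_command([
  {"linear":[0,0,0],"roll":0},
  {"linear":[0,0,0],"roll":0},
  {"linear":[0,0,0],"roll":0},
  {"linear":[0,0,0],"roll":0},
  {"linear":[0,0,0],"roll":0},
  {"linear":[0,0,5],"roll":0},
  {"linear":[0,0,10],"roll":0},
  {"linear":[0,0,20],"roll":0},
  {"linear":[0,0,35],"roll":0},
  {"linear":[0,0,40],"roll":0},
  {"linear":[0,0,40],"roll":0},
  {"linear":[0,0,40],"roll":0},
], hand=0)

```text
time_s: 17.67
tool_pos: [0.5932, -0.3272, 0.1955]
tool_rot: [0.239, 3.132, -0.0]
force: [1.8, -0.2, -0.2]
grip_width: 0.0854
grasp_force: 0.0
```

```bash
python3 -c "
from h import *
cup('t17'); snap('top','top17'); p,im=cloud('t17')
print(manip.read_state()['tool_pos'])
c=p[0:330].reshape(-1,3); c=c[(c[:,2]<.09)&(c[:,2]>.008)]
m=(abs(c[:,1]+.32)<.05)&(c[:,0]>.44)&(c[:,0]<.64); c=c[m]; print(c.min(0),c.max(0),np.percentile(c[:,2],99))
"
```

```text
17.67 F [ 1.8 -0.2 -0.2] T [-0.02 -0.07 -0.01] grip 0.0 0.0854
-140 726 [-214. -213. -212.]
-125 601 [-214. -213. -212.]
-110 827 [-179. -173. -168.]
-95 780 [-194. -187. -181.]
-80 619 [-209. -202. -195.]
-65 608 [-210. -209. -208.]
-50 586 [-210. -209. -208.]
-35 917 [-210. -208. -163.]
-20 310 [-214. -164. -162.]
-5 518 [-214. -213. -163.]
10 489 [-214. -213. -162.]
[ 0.59786811 -0.33068384  0.20183565]
[ 0.48257384 -0.34961372  0.00800178] [ 0.61814261 -0.2851915   0.06255121] 0.05989411791224107
```

The cup stands upright (floor flat, rim 50 mm above the bench). Now for the plaque.

Call:
arm_command([
  {"linear":[-4,15,15],"roll":0.013},
  {"linear":[-6,28,15],"roll":0.013},
  {"linear":[-8,38,10],"roll":0.013},
  {"linear":[-8,38,0],"roll":0.013},
  {"linear":[-8,38,0],"roll":0.013},
  {"linear":[-8,38,0],"roll":0.013},
  {"linear":[-8,38,0],"roll":0.013},
  {"linear":[-8,38,0],"roll":0.013},
  {"linear":[-8,38,0],"roll":0.013},
  {"linear":[-8,38,0],"roll":0.013},
  {"linear":[-8,38,0],"roll":0.013},
  {"linear":[-8,38,0],"roll":0.01},
])

```text
time_s: 18.77
tool_pos: [0.5028, 0.0973, 0.2333]
tool_rot: [-0.002, 3.141, 0.001]
force: [0.4, 0.3, 0.3]
grip_width: 0.0854
grasp_force: 0.0
```

Call:
arm_command([
  {"linear":[-8,38,0],"roll":0},
  {"linear":[-8,38,0],"roll":0},
  {"linear":[-8,38,0],"roll":0},
  {"linear":[-8,38,0],"roll":0},
  {"linear":[-8,38,0],"roll":0},
  {"linear":[-9,30,0],"roll":0},
  {"linear":[-8,20,0],"roll":0},
  {"linear":[0,0,0],"roll":0},
  {"linear":[0,0,0],"roll":0},
])

```text
time_s: 19.52
tool_pos: [0.4457, 0.3371, 0.2329]
tool_rot: [-0.008, 3.142, 0.001]
force: [0.5, 0.3, 0.2]
grip_width: 0.0855
grasp_force: 0.0
```

```bash
python3 -c "
from h import *
s=manip.read_state(); snap('wrist','w18'); p,im=cloud('w18'); q=p[:300].reshape(-1,3)
print(s['time_s'],s['tool_pos'],s['tool_rot'])
h=q[(q[:,2]>.112)&(q[:,2]<.135)]; print(len(h),cv2.minAreaRect((h[:,:2]*1000).astype(np.float32)),np.median(h[:,2]))
h=q[(q[:,2]>.06)&(q[:,2]<.075)]; print(len(h),cv2.minAreaRect((h[:,:2]*1000).astype(np.float32)),np.median(h[:,2]))
c=np.array([.582,.094]); P,I=cloud('top17'); b=(np.linalg.norm(P[...,:2]-c,axis=-1)<.056)&(P[...,2]<.09); print(P[b][:,2].min())
"
```

```text
19.5167 [0.44569116 0.33714454 0.23294424] [-7.54468287e-03  3.14154794e+00  5.62248846e-04]
971 ((450.33837890625, 336.2152099609375), (33.98918533325195, 16.00071144104004), 1.417985200881958) 0.12237617406934059
2835 ((480.1505432128906, 217.0924530029297), (63.656455993652344, 307.267822265625), 13.885275840759277) 0.06767818957462662
0.04582976878201572
```

Call:
arm_command([
  {"linear":[5,-1,-20],"roll":0.015},
  {"linear":[0,0,-30],"roll":0},
  {"linear":[0,0,-35],"roll":0},
  {"linear":[0,0,-30],"roll":0},
  {"linear":[0,0,-22],"roll":0},
  {"linear":[0,0,-12],"roll":0},
  {"linear":[0,0,-5],"roll":0},
  {"linear":[0,0,0],"roll":0},
  {"linear":[0,0,0],"roll":0},
])

```text
time_s: 20.32
tool_pos: [0.4527, 0.3345, 0.0797]
tool_rot: [-0.024, 3.14, 0.001]
force: [0.1, 0.3, -0.9]
grip_width: 0.0853
grasp_force: 0.0
```

Call:
arm_command([
  {"linear":[0,0,0],"roll":0},
  {"linear":[0,0,0],"roll":0},
  {"linear":[0,0,0],"roll":0},
  {"linear":[0,0,0],"roll":0},
  {"linear":[0,0,0],"roll":0},
  {"linear":[0,0,0],"roll":0},
  {"linear":[0,0,0],"roll":0},
], hand=1, newtons=60)

```text
time_s: 20.9
tool_pos: [0.4518, 0.335, 0.0791]
tool_rot: [-0.026, 3.141, 0.001]
force: [-0.5, -0.3, 3.8]
grip_width: 0.0155
grasp_force: 58.6
```

Call:
arm_command([
  {"linear":[0,0,6],"roll":0},
  {"linear":[0,0,12],"roll":0},
  {"linear":[0,0,20],"roll":0},
  {"linear":[0,0,25],"roll":0},
  {"linear":[0,0,30],"roll":0},
  {"linear":[0,0,30],"roll":0},
  {"linear":[0,0,25],"roll":0},
  {"linear":[5,-12,12],"roll":0.01},
  {"linear":[8,-20,0],"roll":0.02},
  {"linear":[10,-26,0],"roll":0.02},
  {"linear":[12,-30,0],"roll":0.02},
  {"linear":[12,-30,0],"roll":0.02},
])

```text
time_s: 21.9
tool_pos: [0.4985, 0.2158, 0.2397]
tool_rot: [-0.171, 3.136, 0.001]
force: [1.0, 0.3, -0.6]
grip_width: 0.0154
grasp_force: 59.0
```

Call:
arm_command([
  {"linear":[12,-30,0],"roll":0.02},
  {"linear":[12,-30,0],"roll":0.013},
  {"linear":[12,-30,0],"roll":0},
  {"linear":[12,-30,0],"roll":0},
  {"linear":[12,-30,0],"roll":0},
  {"linear":[12,-30,0],"roll":0},
  {"linear":[11,-27,0],"roll":0},
  {"linear":[9,-22,0],"roll":0},
  {"linear":[5,-14,0],"roll":0},
  {"linear":[3,-5,0],"roll":0},
  {"linear":[0,0,0],"roll":0},
  {"linear":[0,0,0],"roll":0},
])

```text
time_s: 22.9
tool_pos: [0.5982, -0.0302, 0.2389]
tool_rot: [0.219, -3.133, -0.002]
force: [-1.5, 1.2, -0.7]
grip_width: 0.0152
grasp_force: 59.0
```

```bash
python3 -c "
from h import *
s=manip.read_state(); snap('wrist','w20'); p,im=cloud('w20'); snap('top','top20')
print(s['time_s'],s['tool_pos'],s['tool_rot'],s['force'],s['torque'],s['grip_width'])
g=np.array(s['tool_pos']); M=R.from_rotvec(s['tool_rot']).as_matrix(); print(M.round(4).tolist())
q=p.reshape(-1,3); k=np.linalg.norm(q[:,:2]-g[:2],axis=1)<.035; q=q[k]
for lo in np.arange(.1,.32,.01):
    m=(q[:,2]>=lo)&(q[:,2]<lo+.01)
    if m.sum()>30: L=(q[m]-g)@M; print(round(lo-g[2],3),m.sum(),(L[:,:2].min(0)*1000).round(1),(L[:,:2].max(0)*1000).round(1))
t=p.reshape(-1,3); t=t[(abs(t[:,2]-.1105)<.004)&(np.linalg.norm(t[:,:2]-[.604,-.055],axis=1)<.09)]; print('tower',len(t),cv2.minAreaRect((t[:,:2]*1000).astype(np.float32)))
P,_=cloud('top20'); t=P[150:250,300:390].reshape(-1,3); t=t[abs(t[:,2]-.1105)<.006]; print('tower top',cv2.minAreaRect((t[:,:2]*1000).astype(np.float32)))
cv2.imwrite('pics/c20.png',np.hstack([cv2.resize(im,(400,300)),cv2.resize(snap('scene','s20')[0][180:300,240:400],(400,300),interpolation=2)]))
"
```

```text
22.9 [ 0.5982033  -0.03024582  0.23889817] [ 2.19242529e-01 -3.13348650e+00 -1.54087902e-03] [-1.46060995  1.23397394 -0.72651093] [0.03019762 0.03139923 0.01156473] 0.015241165158494455
[[-0.9903, -0.1393, -0.0005], [-0.1393, 0.9903, 0.0009], [0.0004, 0.001, -1.0]]
-0.139 338 [-22.3 -34.8] [33.  28.5]
-0.129 3718 [-26.7 -35. ] [34.9 28.5]
-0.069 54 [15.5 -3.5] [16.4  3.9]
-0.059 67 [15.6 -3.9] [16.5  3.7]
-0.049 89 [15.3 -3.8] [16.4  4.1]
-0.039 42 [15.4 -3.6] [16.5  3.9]
-0.019 131 [ 23.3 -11.8] [24.4 12. ]
-0.009 1372 [  4.8 -12. ] [24.4 12.1]
0.001 633 [  5.7 -20.7] [18.7 20.2]
0.011 1149 [  5.5 -21.5] [18.7 21.3]
0.021 1441 [  5.2 -21.5] [18.6 21.2]
0.031 1710 [-12.5 -21.5] [18.7 21.2]
0.041 6722 [-16.6 -33. ] [19.  33.1]
0.051 6391 [-13.1 -34.9] [13.9 34.9]
0.061 1878 [-12.8 -34.1] [17.6 34.3]
0.071 4671 [  6.8 -23.4] [18.  22.2]
tower 15606 ((604.4583740234375, -56.19200897216797), (110.90419006347656, 110.46096801757812), 8.201382637023926)
tower top ((597.3477172851562, -99.3747329711914), (88.1378402709961, 29.03156089782715), 0.04150164872407913)
```

View pics/c20.png

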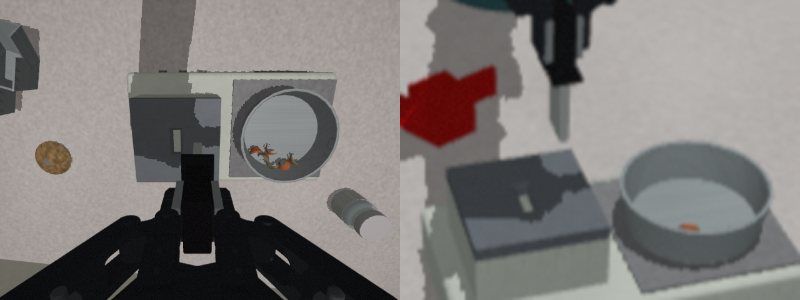

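The plaque hangs straight below the fingers, the slot is visible in the wrist half at (177,140), and the shells are in the dish. I'll measure the slot mouth through ray intersection with the roof plane.

```bash
python3 -c "
from h import *
for tag in ('w2','w20'):
    z=np.load(f'pics/{tag}.npz'); K=z['K'];T=z['T']; p,im=cloud(tag)
    v,u=np.mgrid[:480,:640]; d=np.stack([u,v,np.ones_like(u)],-1)@np.linalg.inv(K).T@T[:3,:3].T; c=T[:3,3]
    for zr in (.110,.1113):
        X=c+d*((zr-c[2])/d[...,2])[...,None]
        r=np.linalg.norm(X[...,:2]-[.604,-.055],axis=-1)<.03
        for th in (.0015,.004,.010):
            m=r&(p[...,2]<zr-th)&(p[...,2]>.03); n,l,st,ce=cv2.connectedComponentsWithStats(m.astype(np.uint8)); k=1+np.argmax(st[1:,4]); q=X[l==k][:,:2]*1000
            print(tag,zr,th,len(q),q.mean(0).round(1),cv2.minAreaRect(q.astype(np.float32)))
"
```

```text
w2 0.11 0.0015 346 [603.7 -55.7] ((603.9996337890625, -55.9635009765625), (34.224937438964844, 12.89467716217041), 7.031192779541016)
w2 0.11 0.004 267 [603.  -55.2] ((603.2613525390625, -55.34479904174805), (31.155336380004883, 9.705148696899414), 8.372091293334961)
w2 0.11 0.01 193 [602.2 -54.1] ((602.2835693359375, -54.173927307128906), (29.56158447265625, 7.103607177734375), 8.372090339660645)
w2 0.1113 0.0015 432 [603.6 -55.7] ((604.0656127929688, -55.793243408203125), (36.24432373046875, 14.569010734558105), 9.486604690551758)
w2 0.1113 0.004 291 [603.1 -54.9] ((603.9696655273438, -55.040611267089844), (33.316917419433594, 10.71807861328125), 7.1251373291015625)
w2 0.1113 0.01 208 [602.  -53.9] ((602.3270263671875, -53.99658203125), (30.17961883544922, 7.659969806671143), 8.372100830078125)
w20 0.11 0.0015 578 [603.2 -56.1] ((603.7171630859375, -56.32867431640625), (34.15053939819336, 12.70218563079834), 6.722826957702637)
w20 0.11 0.004 455 [603.1 -56. ] ((603.6018676757812, -55.909767150878906), (30.650285720825195, 9.715960502624512), 8.336430549621582)
w20 0.11 0.01 398 [602.1 -55.8] ((602.2894287109375, -55.722965240478516), (28.10453987121582, 8.947992324829102), 8.384048461914062)
w20 0.1113 0.0015 707 [603.2 -56.2] ((604.1671752929688, -56.11125183105469), (35.462406158447266, 14.744924545288086), 7.977917671203613)
w20 0.1113 0.004 489 [602.9 -55.8] ((603.1948852539062, -55.517799377441406), (32.17780303955078, 10.61127758026123), 8.535045623779297)
w20 0.1113 0.01 408 [601.9 -55.7] ((602.3381958007812, -55.749691009521484), (28.83271026611328, 9.185110092163086), 8.485591888427734)
```

Call:
arm_command([
  {"linear":[3,-10,0],"roll":0},
  {"linear":[4,-12,0],"roll":0},
  {"linear":[0,-4,-6],"roll":0},
  {"linear":[0,0,-12],"roll":0},
  {"linear":[0,0,-12],"roll":0},
  {"linear":[0,0,-10],"roll":0},
  {"linear":[0,0,-6],"roll":0},
  {"linear":[0,0,0],"roll":0},
  {"linear":[0,0,0],"roll":0},
  {"linear":[0,0,0],"roll":0},
])

```text
time_s: 23.88
tool_pos: [0.606, -0.057, 0.1928]
tool_rot: [-0.219, 3.133, 0.0]
force: [1.0, 0.4, -0.1]
grip_width: 0.0151
grasp_force: 59.0
```

```bash
python3 -c "
from h import *
a=[manip.read_state() for _ in range(1)][0]; snap('wrist','w21'); b=manip.read_state(); print(a['tool_pos'],b['tool_pos'],b['tool_rot'],b['force'])
p,im=cloud('w21'); g=np.array(b['tool_pos']); M=R.from_rotvec(b['tool_rot']).as_matrix(); L=(p.reshape(-1,3)-g)@M*1000; L=L[(abs(L[:,1])<8)&(L[:,0]>5)&(L[:,0]<20)&(L[:,2]>30)&(L[:,2]<80)]
print(len(L),np.median(L,axis=0),L.max(0),L[:,1].min())
"
```

```text
[ 0.60596383 -0.05703389  0.19284617] [ 0.60610966 -0.05710754  0.19313685] [-2.18933764e-01  3.13292383e+00 -8.74481362e-05] [ 0.11019911 -0.56583783 -0.97046364]
252 [16.09365866  0.25537336 49.38336872] [16.69766919  4.18831511 68.13048958] -3.755667257443099
```

Call:
arm_command([
  {"linear":[-1,1,0],"roll":0},
  {"linear":[0,0,-4],"roll":0},
  {"linear":[0,0,-4],"roll":0},
  {"linear":[0,0,-4],"roll":0},
  {"linear":[0,0,-3],"roll":0},
  {"linear":[0,0,0],"roll":0},
])

```text
time_s: 24.43
tool_pos: [0.604, -0.0562, 0.1767]
tool_rot: [0.218, -3.132, -0.0]
force: [0.4, 0.2, -0.8]
grip_width: 0.0155
grasp_force: 59.0
```

Call:
arm_command([
  {"linear":[0,0,-3],"roll":0},
  {"linear":[0,0,-3],"roll":0},
  {"linear":[0,0,-3],"roll":0},
  {"linear":[0,0,0],"roll":0},
])

```text
time_s: 24.77
tool_pos: [0.6043, -0.0562, 0.168]
tool_rot: [0.218, -3.133, -0.0]
force: [0.1, -0.1, -2.2]
grip_width: 0.0153
grasp_force: 59.0
```

Call:
arm_command([
  {"linear":[0,0,-4],"roll":0},
  {"linear":[0,0,-5],"roll":0},
  {"linear":[0,0,-5],"roll":0},
  {"linear":[0,0,-5],"roll":0},
  {"linear":[0,0,-4],"roll":0},
  {"linear":[0,0,-1],"roll":0},
  {"linear":[0,0,0],"roll":0},
  {"linear":[0,0,0],"roll":0},
  {"linear":[0,0,0],"roll":0},
  {"linear":[0,0,0],"roll":0},
])

```text
time_s: 25.6
tool_pos: [0.6048, -0.0563, 0.145]
tool_rot: [-0.218, 3.134, -0.0]
force: [-0.1, 0.1, -1.3]
grip_width: 0.0153
grasp_force: 59.0
```

```bash
python3 -c "
from h import *
s=manip.read_state(); snap('wrist','w25'); snap('top','top25'); print(s['time_s'],s['tool_pos'],s['force'],s['torque'],s['grasp_force'])
p,im=cloud('w25'); g=np.array(s['tool_pos']); M=R.from_rotvec(s['tool_rot']).as_matrix(); L=(p.reshape(-1,3)-g)@M*1000; k=(abs(L[:,1])<14)&(L[:,0]>5)&(L[:,0]<28)&(L[:,2]>3)&(L[:,2]<40)
for a in range(3,40,4): m=k&(L[:,2]>=a)&(L[:,2]<a+4); print(a,m.sum(),L[m][:,0].max().round(1) if m.any() else '')
m=(np.linalg.norm(p[...,:2]-[.582,.094],axis=-1)<.06)&(p[...,2]<.09)&(cv2.cvtColor(im,cv2.COLOR_BGR2HSV)[...,1]>90); print('shells',m.sum(),p[m].mean(0),p[m][:,2].max())
P,_=cloud('top25'); q=P[200:300,410:490].reshape(-1,3); q=q[(q[:,2]>.03)&(abs(q[:,1]+.32)<.04)&(q[:,0]>.44)]; print('cup',q.min(0),q.max(0))
"
```

```text
25.6 [ 0.60479961 -0.05629146  0.14498053] [-0.07559806  0.11551578 -1.31616489] [-0.00097178  0.02226606 -0.01867558] 58.979841470718384
3 895 24.4
7 418 24.4
11 42 24.1
15 0 
19 0 
23 0 
27 0 
31 1013 28.0
35 117 27.4
39 5 15.8
shells 1510 [0.62097696 0.08748918 0.07040608] 0.0764001765977309
cup [ 0.48351955 -0.34589672  0.03002078] [ 0.60172168 -0.28212756  0.06283119]
```

```bash
python3 -c "
from h import *
print(manip.finish_job())"
```

```text
the job is handed in; nothing more can be done
None
```

I handed the job in at about 26 s: all six shells were in the dish, the empty cup was upright on the bench, and the plaque was gripped upright about 39 mm deep in the slot with its collar clear of the roof; the hand-in returned no verdict.

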